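Load the shaker in balance

TASK

Load the orbital shaker so that it runs in balance: stand all four conical flasks on its platform, one in the middle of each rubber pad, with the two large flasks diagonally opposite each other and the two small ones on the other diagonal. Keep the flasks upright and set each down gently; leave the straight brown bottle and the beaker where they are.

Things in the scene. Friction and masses are not known exactly. Their poses are not given: they have to be found in the camera images.
- large_flask_1: Large conical flask: brown glass, base 78 mm across, 142 mm tall, tapering from 14 mm above the base to a neck 34 mm across at 96 mm; blue screw cap 38 mm across from 114 to 142 mm above the base, firmly on: the flask is lifted by it. About 0.25 kg. One of two alike. Origin: centre of the underside; z up the axis; round, so its yaw means nothing. Loose, stands on the bench at the start.
- large_flask_2: Large conical flask: brown glass, base 78 mm across, 142 mm tall, tapering from 14 mm above the base to a neck 34 mm across at 96 mm; blue screw cap 38 mm across from 114 to 142 mm above the base, firmly on: the flask is lifted by it. About 0.25 kg. One of two alike. Origin: centre of the underside; z up the axis; round, so its yaw means nothing. Loose, stands on the bench at the start.
- small_flask_1: Small conical flask: brown glass, base 62 mm across, 100 mm tall, tapering from 11 mm above the base to a neck 26 mm across at 62 mm; blue screw cap 30 mm across from 74 to 100 mm above the base, firmly on: the flask is lifted by it. About 0.13 kg. One of two alike. Origin: centre of the underside; z up the axis; round, so its yaw means nothing. Loose, stands on the bench at the start.
- small_flask_2: Small conical flask: brown glass, base 62 mm across, 100 mm tall, tapering from 11 mm above the base to a neck 26 mm across at 62 mm; blue screw cap 30 mm across from 74 to 100 mm above the base, firmly on: the flask is lifted by it. About 0.13 kg. One of two alike. Origin: centre of the underside; z up the axis; round, so its yaw means nothing. Loose, stands on the bench at the start.
- pad_1: One of four alike round black rubber pads, 100 mm across and 4 mm thick, fixed on the shaker's square platform (260 mm, metal), one near each corner, their centres 130 mm apart along the sides. pad_3 lies across the diagonal from it. Origin: centre of the pad's underside, 74 mm above the bench; a flask stands on its top, 78 mm above the bench. The shaker does not move.
- pad_2: One of four alike round black rubber pads, 100 mm across and 4 mm thick, fixed on the shaker's square platform (260 mm, metal), one near each corner, their centres 130 mm apart along the sides. pad_4 lies across the diagonal from it. Origin: centre of the pad's underside, 74 mm above the bench; a flask stands on its top, 78 mm above the bench. The shaker does not move.
- pad_3: One of four alike round black rubber pads, 100 mm across and 4 mm thick, fixed on the shaker's square platform (260 mm, metal), one near each corner, their centres 130 mm apart along the sides. pad_1 lies across the diagonal from it. Origin: centre of the pad's underside, 74 mm above the bench; a flask stands on its top, 78 mm above the bench. The shaker does not move.
- pad_4: One of four alike round black rubber pads, 100 mm across and 4 mm thick, fixed on the shaker's square platform (260 mm, metal), one near each corner, their centres 130 mm apart along the sides. pad_2 lies across the diagonal from it. Origin: centre of the pad's underside, 74 mm above the bench; a flask stands on its top, 78 mm above the bench. The shaker does not move.
- bottle: Bystander, to be left alone: straight-sided brown bottle with a paper label, 58 mm across, 106 mm tall, with a blue cap 32 mm across. Loose. Origin: centre of the underside. It, the beaker, the flasks and a low stack of dishes (90 mm across, 38 mm tall) stand in random places of one group, axes at least 95 mm apart; the taller equipment stands along the table's edges, out of the way.
- beaker: Bystander, to be left alone: empty open glass beaker, 62 mm across the rim, 75 mm tall. Loose. Origin: centre of the underside.
There are look-alikes about, which are no part of the job. Leave any green or purple look-alike of the small_flask_2 alone.

How it is judged (in metres and radians):
At the end, for the whole second after the job is handed in: Each pad carries one flask, standing upright (within 0.1 rad) on the pad's top and within 15 mm of its centre; the two large flasks are on diagonally opposite pads and the two small ones on the other two; all are at rest, and the bottle and the beaker are within 20 mm of where they stood (((horizontal distance between large_flask_1 and pad_1 below 0.015 m and horizontal distance between large_flask_2 and pad_3 below 0.015 m and horizontal distance between small_flask_1 and pad_2 below 0.015 m and horizontal distance between small_flask_2 and pad_4 below 0.015 m) or (horizontal distance between large_flask_1 and pad_1 below 0.015 m and horizontal distance between large_flask_2 and pad_3 below 0.015 m and horizontal distance between small_flask_1 and pad_4 below 0.015 m and horizontal distance between small_flask_2 and pad_2 below 0.015 m) or (horizontal distance between large_flask_1 and pad_3 below 0.015 m and horizontal distance between large_flask_2 and pad_1 below 0.015 m and horizontal distance between small_flask_1 and pad_2 below 0.015 m and horizontal distance between small_flask_2 and pad_4 below 0.015 m) or (horizontal distance between large_flask_1 and pad_3 below 0.015 m and horizontal distance between large_flask_2 and pad_1 below 0.015 m and horizontal distance between small_flask_1 and pad_4 below 0.015 m and horizontal distance between small_flask_2 and pad_2 below 0.015 m) or (horizontal distance between large_flask_1 and pad_2 below 0.015 m and horizontal distance between large_flask_2 and pad_4 below 0.015 m and horizontal distance between small_flask_1 and pad_1 below 0.015 m and horizontal distance between small_flask_2 and pad_3 below 0.015 m) or (horizontal distance between large_flask_1 and pad_2 below 0.015 m and horizontal distance between large_flask_2 and pad_4 below 0.015 m and horizontal distance between small_flask_1 and pad_3 below 0.015 m and horizontal distance between small_flask_2 and pad_1 below 0.015 m) or (horizontal distance between large_flask_1 and pad_4 below 0.015 m and horizontal distance between large_flask_2 and pad_2 below 0.015 m and horizontal distance between small_flask_1 and pad_1 below 0.015 m and horizontal distance between small_flask_2 and pad_3 below 0.015 m) or (horizontal distance between large_flask_1 and pad_4 below 0.015 m and horizontal distance between large_flask_2 and pad_2 below 0.015 m and horizontal distance between small_flask_1 and pad_3 below 0.015 m and horizontal distance between small_flask_2 and pad_1 below 0.015 m)) and height (world z) of large_flask_1 between 0.074 and 0.083 m and angle between each of large_flask_1, large_flask_2, small_flask_1, small_flask_2's own z axis and vertical below 0.1 rad and linear speed of each of large_flask_1, large_flask_2, small_flask_1, small_flask_2 below 0.02 m/s and angular speed of each of large_flask_1, large_flask_2, small_flask_1, small_flask_2 below 0.2 rad/s and height (world z) of large_flask_2 between 0.074 and 0.083 m and height (world z) of small_flask_1 between 0.074 and 0.083 m and height (world z) of small_flask_2 between 0.074 and 0.083 m and distance of each of bottle, beaker from where it was at the start of the episode below 0.02 m); the robot touches nothing.
It fails at once if a flask is tipped more than about 35 degrees (angle between any of large_flask_1, large_flask_2, small_flask_1, small_flask_2's own z axis and vertical above 0.6 rad).
It fails at once if a flask is dropped (falls freely faster than 0.5 m/s, about 13 mm) ((linear speed of large_flask_1 above 0.5 m/s and contact force between large_flask_1 and the fingers below 0.1 N) or (linear speed of large_flask_2 above 0.5 m/s and contact force between large_flask_2 and the fingers below 0.1 N) or (linear speed of small_flask_1 above 0.5 m/s and contact force between small_flask_1 and the fingers below 0.1 N) or (linear speed of small_flask_2 above 0.5 m/s and contact force between small_flask_2 and the fingers below 0.1 N)).
It fails at once if a flask is banged or pressed hard on a pad (over 80 N) (contact force between any of large_flask_1, large_flask_2, small_flask_1, small_flask_2 and pad_1 above 80 N or contact force between any of large_flask_1, large_flask_2, small_flask_1, small_flask_2 and pad_2 above 80 N or contact force between any of large_flask_1, large_flask_2, small_flask_1, small_flask_2 and pad_3 above 80 N or contact force between any of large_flask_1, large_flask_2, small_flask_1, small_flask_2 and pad_4 above 80 N).
It fails at once if the bottle or the beaker is pushed more than 20 mm (distance of any of bottle, beaker from where it was at the start of the episode above 0.02 m).
It also fails if it takes over 128 s, if anything falls off the work surface, if the arm or the gripper's body presses on something with over 40 N, if the wrist force passes 120 N, or if a joint passes its speed limit or range.

ROBOT

A 6-joint arm with a two-finger parallel gripper is mounted at the origin on the work surface. World frame = base frame: x ahead of the robot, y to its left, z up, the work surface at z = 0. Lengths are in mm, angles in rad, forces in N, time in s.
With the tool pointing down it reaches from about 350 to 975 mm from the base axis. Payload 4.9 kg.
Tool frame: the origin (TCP) lies midway between the tips of the shut fingers; the grasp point (between the pads) lies 19 mm behind it; z points along the fingers, x is the direction in which the jaws open and shut, and the axes are right-handed (so a half turn about z gives the same grasp; the last joint's range is limited). The gripper opens to 85 mm and grips with 20 to 120 N. Pads are 22 mm wide; open, the fingers measure 114 mm over their backs; the gripper's body (76 mm by 85 mm) begins 54 mm behind the grasp point. The pads swing forward as they close: fully open they stand 13 mm farther back than shut.
Start: joints at [1.082, 0.053, 1.613, -0, 1.476, -0.119], TCP at [225.882, 582.734, 195.104] pointing down, gripper open.
Joint ranges: [-3.01, 3.01], [-1.01, 2.22], [0.06, 2.58], [-1.02, 4.17], [0.09, 2.62], [-3.14, 3.14]. Speed limits (rad/s): [2.57, 2.57, 3.14, 3.14, 3.14, 3.14].

INTERFACE

Orientations are given as a unit quaternion [x, y, z, w].
In Python, from station import bot gives the robot as it stands.
- The arm moves only by the tool drive_tool, never from a script. Its argument "moves" is a list that holds one entry, the list of rows, each a list of 7 numbers: the turn, a rotation vector about the world's x, y, z in rad, then the shift along the world's x, y, z in m, then the gripper's target within -1 to 1 (fully open at 1, half-way at 0, shut at -1). A call has 1 to 5 rows; each row shifts and turns the commanded pose from where the row before left it; what a row does not reach is not made up. A row lasts 1/12 s, in which the tool goes at most 41.7 mm and 7.16 degrees, less where a joint would pass 70% of its speed; a pose out of reach is approached as far as the arm can. A call with a gripper value outside its range is refused whole. The fingers move at their own pace and stop on an object; "squeeze" is the grip in N (left out, the last holds). Time passes only in rows, so rows that do not move let the fingers close. It gives the time, the measured TCP pose, the force and the opening at its end, in the units of the state.
- bot.get_state(): the state, without advancing time (a new reading comes with each control period).
- bot.read_camera(name): name is "scene" or "top" or "wrist"; returns (picture, depth): 420x560x3 uint8, blue, green, red; 420x560 float32, mm along the optical axis (not along the pixel's ray), 0 where there is no reading.
- bot.calibration(name): a dict with "mtx" (3x3 intrinsics, pixels), "distortion" ([k1, k2, p1, p2, k3] as OpenCV has them; the pictures are not rectified), "R" (3x3) and "t" (3): a world point X has camera coordinates R X + t; the wrist camera has in their place "tool_from_camera" (4x4, takes a point from camera to tool coordinates, whose origin is the TCP and whose axes are the tool frame's). Camera axes: x right, y down, z forward; pixel columns grow to the right and rows downward; lengths in mm; the calibration is good to about 2 mm. A picture is of the moment at which its call begins: read the wrist's pose just before it. calibration takes no time and is no camera call.
- bot.hand_in(): hands the job in, once; it reports no verdict.
Trained networks look in the newest picture that a camera, given by its name, has taken for a name from the list of things; names that differ only in an ending like _2 or _b are one class to them, and where a whole thing is asked for, a point or a joint stands for the part that bears it (a point fixed in the world has none). Each returns a list of dicts, best first, with "p" (0 to 1); they miss things now and then, are a little off and sometimes report something else, mostly with a low value. They report only what shows in the picture. A call takes as long as a camera call. They do not tell look-alikes from the thing itself.
- bot.boxes_of(thing, camera): "centre" ([column, row] as shares, 0 to 1, of the picture: columns of its width, rows of its height, amid what is visible of it).
The state is a dict: "time": time; "joints": joint angles; "dq": joint speeds; "joint_torque": joint torques, N m; "tool_pos": TCP position; "tool_rot": TCP orientation; "ft_force": force on the tool from outside, world axes, zero at the start; "wrist_torque": the same for the moment, N m; "finger_gap": finger opening in mm.
Only numpy, scipy, OpenCV 4.12 (cv2) and the standard library are available. Lean on these libraries where they do the work, as an engineer would, in place of code of your own. Each camera call takes 0.05 s, during which the arm holds its last target. There are 200 camera calls.

## Working session

There is one attempt and no reset: what is moved stays moved. The work goes in short steps, Python scripts to look and compute and a tool call to move; the robot and the scene stay as the last step left them, time stands still between calls to the robot, and variables do not carry over. Pictures are saved under pics/ and viewed, about 12 in all and at most 16, crops included, and the job is handed in when it is done.

Besides the shell and the picture viewer there is one more tool, called after "Emit:" as name(argument=value, ...), one argument or row to a line, values as JSON. drive_tool: Moves the arm, as the interface text tells. Its arguments: {"type":"object","properties":{"moves":{"type":"array","items":{"type":"array","items":{"type":"array","items":{"type":"number"}}}},"squeeze":{"type":"number"}},"required":["moves"]}

```bash
mkdir -p pics; ls
cat > h.py <<'E'
import numpy as np, cv2
from station import bot
def world(cam,img_depth=None):
    pic,d=bot.read_camera(cam) if img_depth is None else img_depth
    c=bot.calibration(cam); K=np.array(c["mtx"]);D=np.array(c["distortion"])
    v,u=np.mgrid[0:420,0:560]
    n=cv2.undistortPoints(np.stack([u,v],-1).reshape(-1,1,2).astype(np.float64),K,D).reshape(420,560,2)
    P=np.dstack([n[...,0]*d,n[...,1]*d,d]).reshape(-1,3)
    W=(P-np.array(c["t"]))@np.array(c["R"])
    W[d.reshape(-1)==0]=np.nan
    return pic,W.reshape(420,560,3)
E
python3 - <<'E'
from h import *
s=bot.get_state(); print(s["time"],s["tool_pos"],s["tool_rot"],s["finger_gap"])
for cam in("top","scene"):
    pic,W=world(cam); cv2.imwrite(f"pics/{cam}0.png",pic); np.savez(f"{cam}0.npz",W=W,pic=pic)
    print(cam,bot.calibration(cam)["t"],bot.calibration(cam)["R"])
    for n in("large_flask_1","small_flask_1","pad_1","bottle","beaker"):
        for b in bot.boxes_of(n,cam):
            u,v=b["centre"][0]*560,b["centre"][1]*420
            print(cam,n,round(b["p"],2),int(u),int(v),W[int(v),int(u)].round())
E
```

```text
pics
0.0 [225.56790923 582.13015965 193.8580326 ] [ 8.25067396e-01  5.65033416e-01 -9.01200443e-04  4.68695066e-04] 85.43258201238515
top [   6.57330319  572.62609085 1285.96923539] [[ 3.37250512e-04 -9.99959083e-01 -9.03978946e-03]
 [-9.98981140e-01  7.10576206e-05 -4.51295482e-02]
 [ 4.51283440e-02  9.04579915e-03 -9.98940241e-01]]
top large_flask_1 0.93 312 256 [448. -90. 142.]
top small_flask_1 0.88 253 142 [734.  56. 104.]
top small_flask_1 0.87 311 165 [676. -91.  96.]
top small_flask_1 0.84 395 175 [ 650. -304.   95.]
top small_flask_1 0.68 311 207 [569. -91.  99.]
top small_flask_1 0.56 216 138 [748. 153.  80.]
top pad_1 0.92 216 203 [580. 152.  80.]
top pad_1 0.81 238 246 [470.  95.  76.]
top pad_1 0.78 172 218 [542. 265.  78.]
top pad_1 0.7 198 265 [422. 197.  79.]
top bottle 0.59 357 177 [ 644. -206.  104.]
top beaker 0.81 408 231 [ 508. -359.    5.]
scene [ 494.32373567 -175.64820134 1245.5568265 ] [[-0.83588849  0.54864571 -0.01668321]
 [ 0.38651552  0.56675044 -0.72759858]
 [-0.38973862 -0.6146396  -0.68580024]]
scene large_flask_1 0.93 299 169 [462. -88.  58.]
scene large_flask_1 0.63 285 145 [ 432. -198.   59.]
scene large_flask_1 0.57 236 135 [ 525. -317.   63.]
scene small_flask_1 0.95 264 189 [576. -82.  48.]
scene small_flask_1 0.79 193 158 [ 669. -308.   46.]
scene small_flask_1 0.63 246 292 [770. 162.  50.]
scene small_flask_1 0.62 221 211 [700. -82.  39.]
scene small_flask_1 0.61 229 255 [755.  64.  55.]
scene small_flask_1 0.16 299 164 [460. -91.  72.]
scene pad_1 0.97 393 219 [408. 196.  78.]
scene pad_1 0.86 336 200 [473.  76.  78.]
scene pad_1 0.7 313 237 [587. 137.  75.]
scene pad_1 0.59 372 260 [526. 256.  78.]
scene bottle 0.78 211 175 [ 669. -191.   64.]
scene beaker 0.78 236 137 [ 526. -316.   56.]
```

Run:
```python
import cv2
for c,(a,b,x,y) in {"top":(100,320,130,440),"scene":(80,330,150,450)}.items():
    i=cv2.imread(f"pics/{c}0.png")[a:b,x:y]; cv2.imwrite(f"pics/{c}0c.png",cv2.resize(i,None,fx=2.5,fy=2.4,interpolation=cv2.INTER_CUBIC))
```

```text
(no output)
```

View pics/top0c.png

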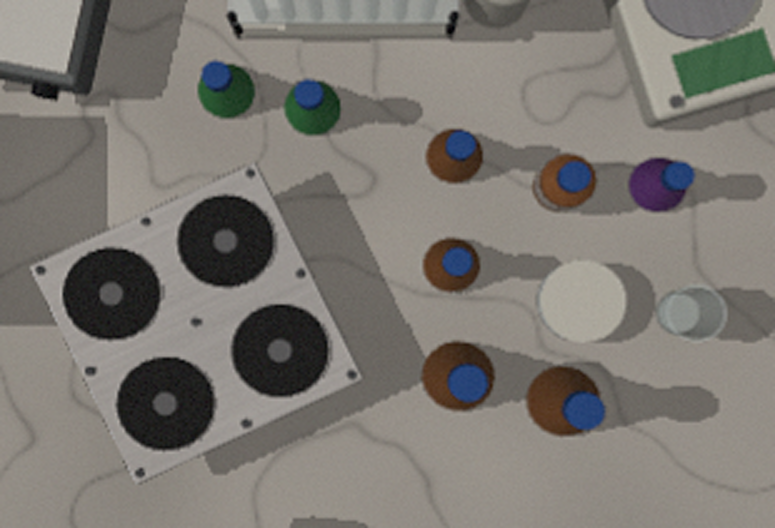

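View pics/scene0c.png

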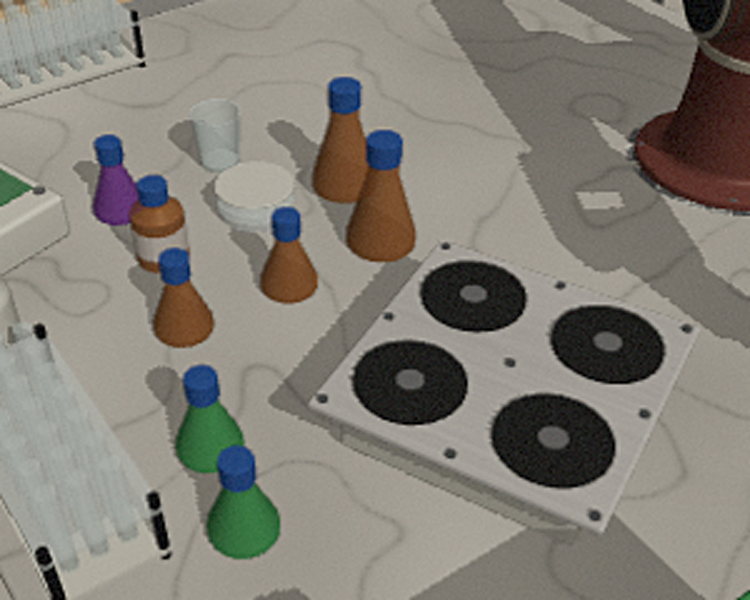

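The top crop shows the brown large flasks' caps at about (317,260) and (364,271) in full-image pixels, and the small ones at (314,160) and (313,209). The bottle is at (359,174). The green and purple look-alikes are clearly separate, and the platform's four pads show on the left. The scene view agrees. Next I measure the cap and pad centres from both cameras.

```bash
cat >> h.py <<'E'
def caps(pic,W,zmin=80):
    h=cv2.cvtColor(pic,cv2.COLOR_BGR2HSV)
    m=((h[...,0]>100)&(h[...,0]<125)&(h[...,1]>130)&(W[...,2]>40)).astype(np.uint8)
    n,l,st,c=cv2.connectedComponentsWithStats(m)
    r=[]
    for i in range(1,n):
        if st[i,4]<30: continue
        P=W[l==i]; top=np.percentile(P[:,2],90); 
        Q=P[P[:,2]>np.median(P[:,2])-6] if 0 else P
        T=P[P[:,2]>top-8]; (x,y),R=cv2.minEnclosingCircle(T[:,:2].astype(np.float32))
        r.append((c[i].round(),st[i,4],round(top),T.mean(0).round(1),(round(x,1),round(y,1),round(R,1))))
    return r
def pads(pic,W):
    m=((pic.max(2)<70)&(abs(W[...,2]-78)<12)).astype(np.uint8)
    n,l,st,c=cv2.connectedComponentsWithStats(m)
    r=[]
    for i in range(1,n):
        if st[i,4]<300: continue
        P=W[l==i]; (x,y),R=cv2.minEnclosingCircle(np.float32(P[:,:2]))
        r.append((c[i].round(),st[i,4],np.median(P[:,2]).round(1),P.mean(0).round(1),(round(x,1),round(y,1),round(R,1))))
    return r
E
python3 - <<'E'
from h import *
for c in("top","scene"):
    f=np.load(c+"0.npz"); print(c)
    for r in caps(f["pic"],f["W"]):print(*r)
    for r in pads(f["pic"],f["W"]):print("pad",*r)
E
```

```text
top
[216. 131.] 113 103 [762.2 150.  100.7] (762.4, 150.1, 14.3)
[253. 139.] 106 103 [742.3  56.2 100.2] (743.0, 56.2, 14.4)
[314. 160.] 102 103 [687.8 -98.3 100.3] (688.2, -98.2, 14.1)
[359. 173.] 117 109 [ 653.4 -212.   105.7] (653.9, -212.1, 15.4)
[400. 173.] 110 102 [ 655.  -316.9   99.7] (655.8, -317.2, 14.7)
[313. 209.] 105 103 [564.3 -94.5  99.8] (564.1, -94.6, 14.1)
[317. 259.] 185 145 [ 440.4 -101.3  141.8] (441.2, -101.0, 18.6)
[363. 271.] 194 145 [ 412.6 -213.2  142. ] (412.4, -213.6, 18.5)
pad [ 96. 188.] 313 77.9 [618.9 460.9  78. ] (620.3, 461.2, 117.1)
pad [220. 200.] 1060 78.6 [588.  141.9  78.5] (588.1, 142.2, 49.3)
pad [174. 222.] 1079 78.6 [531.4 258.9  78.6] (531.6, 259.5, 49.5)
pad [242. 246.] 1083 78.5 [471.3  85.3  78.4] (471.1, 85.8, 49.2)
pad [196. 268.] 1104 78.7 [414.8 202.4  78.6] (414.3, 202.8, 49.7)
scene
[287. 119.] 157 142 [ 416.  -210.6  139.9] (415.0, -211.8, 18.7)
[303. 142.] 196 142 [443.9 -98.  139.9] (443.6, -100.5, 19.5)
[193. 142.] 113 101 [ 657.  -315.6   98.7] (655.1, -317.9, 15.0)
[211. 159.] 131 106 [ 656.3 -209.8  104.5] (656.1, -212.6, 16.0)
[264. 173.] 131 101 [567.9 -91.5  98.5] (567.9, -93.9, 14.2)
[220. 191.] 149 101 [690.6 -95.7  99. ] (689.7, -96.7, 14.6)
[230. 241.] 193 101 [745.2  58.3  99. ] (744.6, 55.7, 14.8)
[244. 275.] 238 101 [765.1 151.9  99.2] (764.4, 150.0, 14.4)
pad [339. 203.] 906 77.3 [473.7  87.6  77.3] (471.7, 85.7, 50.3)
pad [392. 223.] 1068 77.2 [417.5 204.3  77.2] (415.6, 202.8, 50.0)
pad [314. 239.] 1182 77.6 [590.3 144.1  77.6] (589.0, 141.9, 50.4)
pad [371. 263.] 1400 77.5 [534.  260.6  77.5] (532.4, 258.9, 49.9)
pad [541. 403.] 405 78.8 [506.4 601.7  78.5] (505.6, 600.1, 28.7)
```

Emit:
drive_tool(
  moves=[
    [[0, 0, 0, 0.02, -0.034, 0, 0.4], [0, 0, 0, 0.02, -0.034, 0, 0.4], [0, 0, 0, 0.02, -0.034, 0, 0.4], [0, 0, 0, 0.02, -0.034, 0, 0.4], [0, 0, 0, 0.02, -0.034, 0, 0.4]],
  ],
  squeeze=50,
)

```text
time: 1.02
tool_pos: [326.4, 411.3, 195.2]
tool_rot: [0.825, 0.565, 0.0, 0.0]
ft_force: [0.8, -0.6, 0.7]
finger_gap: 59.6
```

Emit:
drive_tool(
  moves=[
    [[0, 0, 0, 0.02, -0.034, 0, 0.4], [0, 0, 0, 0.02, -0.034, 0, 0.4], [0, 0, 0, 0.02, -0.034, 0, 0.4], [0, 0, 0, 0.02, -0.034, 0, 0.4], [0, 0, 0, 0.02, -0.034, 0, 0.4]],
  ],
)

```text
time: 1.43
tool_pos: [426.5, 241.0, 195.4]
tool_rot: [0.825, 0.565, 0.0, 0.0]
ft_force: [0.3, 0.6, -0.9]
finger_gap: 60.0
```

Emit:
drive_tool(
  moves=[
    [[0, 0, 0, 0.02, -0.034, 0, 0.4], [0, 0, 0, 0.0, -0.038, 0, 0.4], [0, 0, 0, 0.0, -0.038, 0, 0.4], [0, 0, 0, 0, -0.038, 0, 0.4], [0, 0, 0, 0, -0.038, 0, 0.4]],
  ],
)

```text
time: 1.85
tool_pos: [445.7, 55.0, 195.4]
tool_rot: [0.825, 0.565, 0.0, 0.0]
ft_force: [0.1, -0.8, 0.2]
finger_gap: 60.1
```

Emit:
drive_tool(
  moves=[
    [[0, 0, 0, -0.001, -0.039, 0, 0.4], [0, 0, 0, -0.001, -0.039, 0, 0.4], [0, 0, 0, -0.001, -0.039, 0, 0.4], [0, 0, 0, -0.001, -0.039, 0, 0.4], [0, 0, 0, 0, 0, 0, 0.4]],
  ],
)

```text
time: 2.27
tool_pos: [441.4, -105.0, 195.5]
tool_rot: [0.827, 0.562, -0.001, 0.001]
ft_force: [1.0, 0.9, -1.0]
finger_gap: 59.7
```

Emit:
drive_tool(
  moves=[
    [[0, 0, 0, 0, 0, -0.025, 0.4], [0, 0, 0, 0, 0, -0.025, 0.4], [0, 0, 0, 0, 0, -0.02, 0.4], [0, 0, 0, 0, 0, -0.018, 0.4], [0, 0, 0, 0, 0, 0, 0.4]],
  ],
)

```text
time: 2.68
tool_pos: [439.0, -97.8, 102.8]
tool_rot: [0.825, 0.565, -0.002, -0.003]
ft_force: [-0.3, -0.6, -0.5]
finger_gap: 59.6
```

Run:
```python
from h import *
print(bot.get_state()["tool_pos"])
p,d=bot.read_camera("wrist");cv2.imwrite("pics/w1.png",p)
```

```text
[439.01131015 -97.83614    102.82767868]
```

View pics/w1.png

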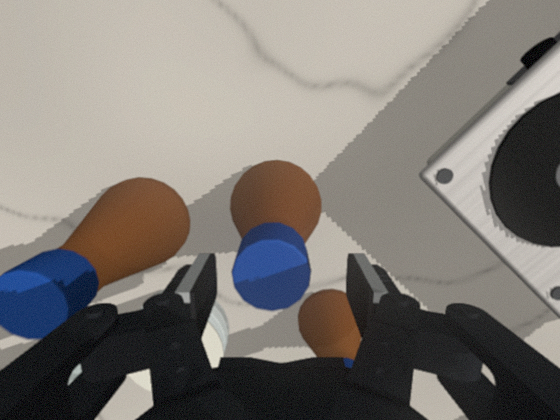

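The wrist view has the cap at about (272,265), between the fingers at roughly 205 and 360. I check its position in tool coordinates after the arm settles.

```bash
cat >> h.py <<'E'
def capwrist():
    s=bot.get_state(); p,d=bot.read_camera("wrist"); c=bot.calibration("wrist")
    K=np.array(c["mtx"]);T=np.array(c["tool_from_camera"])
    v,u=np.mgrid[0:420,0:560]
    n=cv2.undistortPoints(np.stack([u,v],-1).reshape(-1,1,2).astype(np.float64),K,np.array(c["distortion"])).reshape(420,560,2)
    P=np.dstack([n[...,0]*d,n[...,1]*d,d])@T[:3,:3].T+T[:3,3]
    h=cv2.cvtColor(p,cv2.COLOR_BGR2HSV)
    m=((h[...,0]>100)&(h[...,0]<125)&(h[...,1]>130)&(d>0)).astype(np.uint8)
    k,l,st,ce=cv2.connectedComponentsWithStats(m)
    from scipy.spatial.transform import Rotation
    R=Rotation.from_quat(s["tool_rot"])
    print("tool",s["tool_pos"].round(1) if hasattr(s["tool_pos"],"round") else s["tool_pos"])
    for i in range(1,k):
        if st[i,4]<300: continue
        Q=P[l==i]; t=np.percentile(Q[:,2],10); Q=Q[Q[:,2]<t+6]
        (x,y),r=cv2.minEnclosingCircle(np.float32(Q[:,:2]))
        w=R.apply([x,y,t])+np.array(s["tool_pos"])
        print("cap tool",round(x,1),round(y,1),t.round(1),"r",round(r,1),"world",w.round(1))
    return p
E
python3 -c "
from h import *
capwrist()"
```

```text
tool [440.3 -98.3 105.1]
cap tool -5.7 1.4 -37.4 r 18.8 world [ 439.6 -104.1  142.4]
cap tool -99.9 6.8 -37.3 r 42.4 world [ 410.7 -194.   142.4]
```

Emit:
drive_tool(
  moves=[
    [[0, 0, 0, -0.001, -0.004, 0, 0.4], [0, 0, 0, 0, 0, 0, -0.3], [0, 0, 0, 0, 0, 0, -1], [0, 0, 0, 0, 0, 0, -1], [0, 0, 0, 0, 0, 0, -1]],
  ],
)

```text
time: 3.2
tool_pos: [441.3, -103.4, 107.8]
tool_rot: [0.825, 0.565, 0.0, 0.001]
ft_force: [0.2, -0.1, -0.3]
finger_gap: 11.5
```

Emit:
drive_tool(
  moves=[
    [[0, 0, 0, 0, 0, 0, -1], [0, 0, 0, 0, 0, 0, -1], [0, 0, 0, 0, 0, 0.005, -1], [0, 0, 0, 0, 0, 0.015, -1], [0, 0, 0, 0, 0, 0.02, -1]],
  ],
)

```text
time: 3.62
tool_pos: [439.5, -102.7, 145.9]
tool_rot: [0.825, 0.565, -0.001, -0.002]
ft_force: [0.6, -0.8, 1.0]
finger_gap: 0.2
```

Emit:
drive_tool(
  moves=[
    [[0, 0, 0, 0, 0, 0.025, -1], [0, 0, 0, 0, 0, 0.03, -1], [0, 0, 0, 0, 0, 0.03, -1], [0, 0, 0, 0, 0, 0.015, -1], [0, 0, 0, 0, 0, 0, -1]],
  ],
)

```text
time: 4.03
tool_pos: [443.0, -104.1, 252.6]
tool_rot: [0.825, 0.565, 0.002, 0.004]
ft_force: [0.0, 0.1, 0.1]
finger_gap: -0.0
```

Run:
```python
from h import *
cv2.imwrite("pics/w2.png",capwrist())
pic,W=world("top")
for r in caps(pic,W):print(*r)
pic,W=world("scene"); cv2.imwrite("pics/s2.png",pic)
for r in caps(pic,W):print(*r)
```

```text
tool [ 443.  -104.1  252.6]
cap tool -1.4 -4.8 110.0 r 18.0 world [ 439.  -104.1  142.6]
cap tool -116.1 10.5 110.2 r 18.1 world [ 411.7 -216.5  142.5]
cap tool 32.9 53.9 153.0 r 69.9 world [506.5 -93.5 100.1]
[216. 131.] 112 103 [761.9 149.9 100.2] (761.9, 149.3, 14.7)
[253. 139.] 107 103 [742.2  56.1 100.3] (742.2, 56.1, 14.4)
[314. 160.] 101 103 [687.8 -98.5 100.4] (687.4, -98.2, 14.0)
[359. 173.] 118 109 [ 653.5 -211.5  106.1] (654.0, -211.9, 15.6)
[400. 173.] 112 103 [ 654.8 -317.   100. ] (654.8, -316.5, 15.0)
[313. 209.] 103 103 [564.4 -94.3 100.4] (563.9, -94.5, 14.1)
[287. 119.] 159 142 [ 416.  -210.9  140.3] (415.3, -213.4, 19.5)
[303. 142.] 194 142 [443.8 -98.1 140.1] (441.8, -100.4, 19.3)
[193. 142.] 109 100 [ 658.  -315.2   98.2] (657.4, -318.0, 15.2)
[211. 159.] 131 107 [ 656.3 -209.7  104.5] (656.2, -214.0, 18.1)
[264. 173.] 131 100 [567.2 -91.7  98.3] (566.5, -93.9, 14.1)
[219. 191.] 148 101 [690.5 -95.6  98.7] (689.5, -97.9, 14.0)
[230. 241.] 196 101 [745.3  58.6  98.9] (744.8, 56.5, 14.6)
[244. 275.] 237 101 [765.1 151.8  99.1] (764.3, 149.6, 14.7)
```

View pics/s2.png

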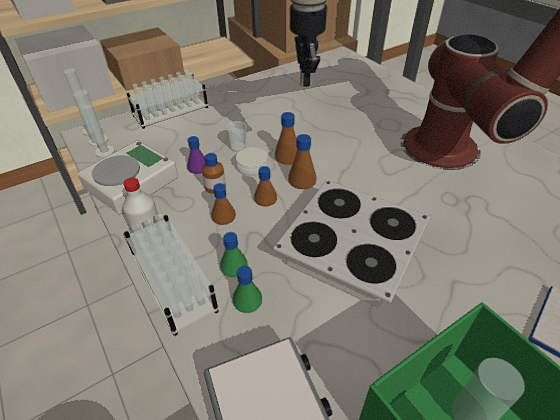

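Run:
```python
from h import *
s=bot.get_state();print(s["tool_pos"],s["tool_rot"],s["finger_gap"],s["joints"])
for cam in("scene","top"):
    c=bot.calibration(cam)
    X=np.array([s["tool_pos"]],float)
    p,_=cv2.projectPoints(X,cv2.Rodrigues(np.array(c["R"]))[0],np.array(c["t"]),np.array(c["mtx"]),np.array(c["distortion"]))
    pic,W=world(cam);print(cam,"TCP projects",p.ravel())
    sel=(np.hypot(W[...,0]-s["tool_pos"][0],W[...,1]-s["tool_pos"][1])<130)&(W[...,2]>155)
    v,u=np.nonzero(sel); print(sel.sum(),W[sel].min(0).round() if sel.any() else "")
    cv2.imwrite(f"pics/{cam}3.png",pic); np.savez(cam+"3.npz",W=W,pic=pic)
    if cam=="scene": 
        print("uv lo",u.min(),u.max(),v.min(),v.max())
        k=np.argsort(W[sel][:,2])[:12]; print(W[sel][k].round())
        a=pic[0:160,220:400]; cv2.imwrite("pics/s3c.png",cv2.resize(a,None,fx=3.5,fy=3.5,interpolation=cv2.INTER_CUBIC))
c=bot.calibration("wrist");print(np.array(c["tool_from_camera"]).round(3))
```

```text
[ 440.42598068 -103.04891134  245.97631262] [ 8.25041712e-01  5.65071317e-01 -4.15871935e-04 -6.37431288e-04] 0.19367500995181575 [-3.94625942e-01 -4.02046631e-01  1.92875065e+00 -3.69209485e-06
  1.61641083e+00 -1.59566589e+00]
scene TCP projects [304.43672202 100.39380294]
2211 [ 403. -160.  281.]
uv lo 290 327 0 88
[[ 446.  -99.  281.]
 [ 445.  -97.  282.]
 [ 435.  -95.  282.]
 [ 451. -100.  282.]
 [ 446. -102.  283.]
 [ 450.  -98.  283.]
 [ 441.  -98.  283.]
 [ 438.  -94.  283.]
 [ 446.  -99.  284.]
 [ 441.  -95.  284.]
 [ 450. -101.  284.]
 [ 445.  -96.  285.]]
top TCP projects [321.48612466 262.22963277]
7504 [ 311. -168.  370.]
[[   1.      -0.       0.      -1.15 ]
 [  -0.       0.963    0.27   -68.244]
 [  -0.      -0.27     0.963 -178.592]
 [   0.       0.       0.       1.   ]]
```

View pics/s3c.png

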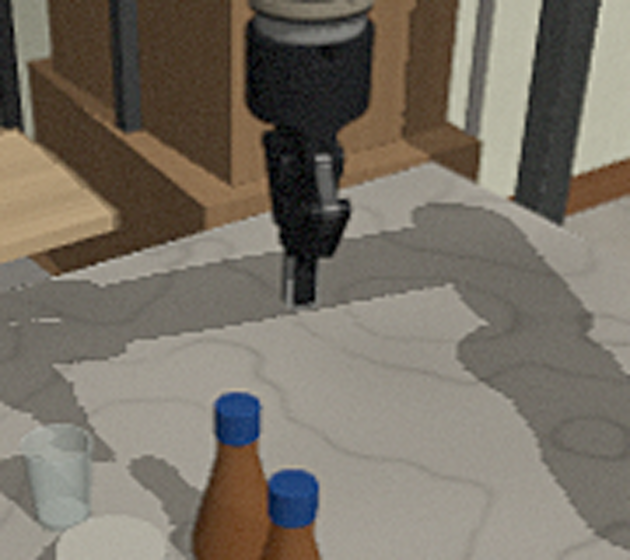

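View pics/w2.png

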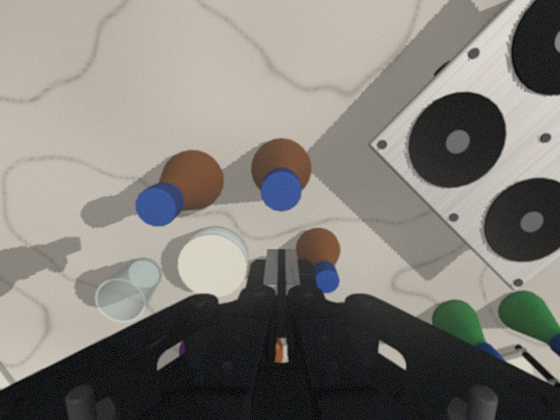

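The crop shows the real fingertips well above the point the state reports (image row about 86 against a projected 100). So I measure the tips in the wrist depth.

Run:
```python
from h import *
s=bot.get_state(); p,d=bot.read_camera("wrist"); c=bot.calibration("wrist")
K=np.array(c["mtx"]);T=np.array(c["tool_from_camera"])
print(s["tool_pos"],s["ft_force"])
for u,v in [(275,255),(291,255),(283,252),(275,265),(291,270),(275,280),(270,290),(283,350),(283,330)]:
    n=cv2.undistortPoints(np.float64([[[u,v]]]),K,np.array(c["distortion"])).ravel()
    print(u,v,d[v,u],(T[:3,:3]@(np.array([*n,1])*d[v,u])+T[:3,3]).round(1))
f=np.load("scene3.npz");W=f["W"]
for v in range(70,100,2): print(v,[W[v,u].round().tolist() for u in (303,306)])
```

```text
[ 439.95785018 -102.87742447  244.9409363 ] [ 0.79578169 -0.34283408 -0.29279841]
275 255 141.7799 [ -3.8 -11.  -47.4]
291 255 141.9937 [  3.2 -10.9 -47.2]
283 252 144.21356 [ -0.3 -11.3 -44.8]
275 265 131.70413 [ -3.6 -11.2 -57.8]
291 270 127.09792 [  2.7 -11.3 -62.6]
275 280 120.13407 [ -3.4 -10.9 -69.9]
270 290 111.58919 [ -4.9 -11.7 -78.5]
283 350 446.0271 [  1.5 236.  199.4]
283 330 121.833084 [ -0.4   7.8 -73.4]
70 [[458.0, -89.0, 332.0], [467.0, -67.0, 343.0]]
72 [[461.0, -84.0, 330.0], [462.0, -72.0, 335.0]]
74 [[449.0, -100.0, 316.0], [449.0, -89.0, 320.0]]
76 [[450.0, -99.0, 311.0], [445.0, -94.0, 312.0]]
78 [[449.0, -99.0, 307.0], [447.0, -91.0, 310.0]]
80 [[451.0, -98.0, 303.0], [449.0, -89.0, 306.0]]
82 [[450.0, -98.0, 298.0], [450.0, -87.0, 302.0]]
84 [[449.0, -99.0, 292.0], [446.0, -92.0, 294.0]]
86 [[451.0, -96.0, 289.0], [445.0, -92.0, 289.0]]
88 [[450.0, -98.0, 283.0], [118.0, -524.0, 1.0]]
90 [[133.0, -521.0, -2.0], [123.0, -517.0, -3.0]]
92 [[145.0, -505.0, 1.0], [134.0, -501.0, -0.0]]
94 [[153.0, -494.0, 0.0], [144.0, -487.0, 1.0]]
96 [[157.0, -489.0, -4.0], [151.0, -478.0, -1.0]]
98 [[168.0, -473.0, -1.0], [155.0, -472.0, -6.0]]
```

Both cameras place the shut fingertips about 36 mm behind the reported TCP. The first grasp therefore closed just above the cap and moved nothing. I'll go 36 mm lower, first with a check just above the final depth.

Emit:
drive_tool(
  moves=[
    [[0, 0, 0, 0, 0, 0, 0.4], [0, 0, 0, 0, 0, 0, 0.4], [0, 0, 0, 0, 0, -0.03, 0.4], [0, 0, 0, 0, 0, -0.035, 0.4], [0, 0, 0, 0, 0, -0.035, 0.4]],
  ],
)

```text
time: 4.75
tool_pos: [441.5, -103.5, 146.7]
tool_rot: [0.825, 0.565, 0.001, 0.001]
ft_force: [1.1, 0.3, -0.8]
finger_gap: 59.4
```

Emit:
drive_tool(
  moves=[
    [[0, 0, 0, 0, 0, -0.025, 0.4], [0, 0, 0, 0, 0, -0.02, 0.4], [0, 0, 0, 0, 0, -0.01, 0.4], [0, 0, 0, 0, 0, 0, 0.4], [0, 0, 0, 0, 0, 0, 0.4]],
  ],
)

```text
time: 5.17
tool_pos: [441.0, -103.3, 92.4]
tool_rot: [0.825, 0.565, -0.0, -0.0]
ft_force: [-0.5, -0.6, 0.5]
finger_gap: 59.6
```

Run:
```python
from h import *
cv2.imwrite("pics/w3.png",capwrist())
```

```text
tool [ 441.  -103.3   92.4]
cap tool -1.3 -0.9 -50.1 r 18.9 world [ 439.7 -104.2  142.5]
cap tool -95.5 8.3 -49.9 r 39.8 world [ 414.2 -195.3  142.3]
```

View pics/w3.png

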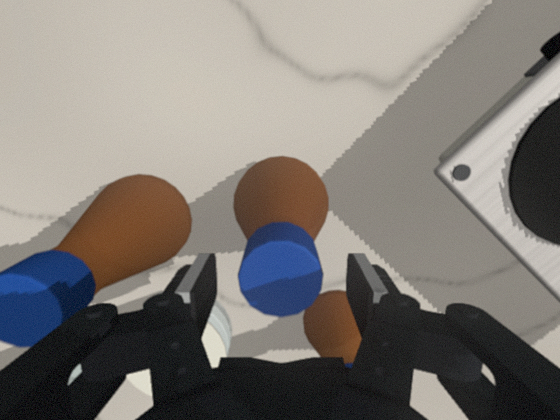

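Cap at (281,270), centred between the fingers. Going down 22 mm and gripping.

Emit:
drive_tool(
  moves=[
    [[0, 0, 0, 0, 0, -0.011, 0.4], [0, 0, 0, 0, 0, -0.011, 0.4], [0, 0, 0, 0, 0, 0, 0.4], [0, 0, 0, 0, 0, 0, -0.3], [0, 0, 0, 0, 0, 0, -1]],
  ],
)

```text
time: 5.63
tool_pos: [440.8, -103.4, 70.1]
tool_rot: [0.825, 0.565, -0.0, 0.0]
ft_force: [-3.7, -3.0, 9.6]
finger_gap: 36.9
```

Emit:
drive_tool(
  moves=[
    [[0, 0, 0, 0, 0, 0, -1], [0, 0, 0, 0, 0, 0, -1], [0, 0, 0, 0, 0, 0, -1], [0, 0, 0, 0, 0, 0, -1], [0, 0, 0, 0, 0, 0, -1]],
  ],
)

```text
time: 6.05
tool_pos: [440.9, -103.3, 70.2]
tool_rot: [0.825, 0.565, 0.0, 0.0]
ft_force: [0.4, 0.1, -0.3]
finger_gap: 37.3
```

Emit:
drive_tool(
  moves=[
    [[0, 0, 0, 0, 0, 0.01, -1], [0, 0, 0, 0, 0, 0.02, -1], [0, 0, 0, 0, 0, 0.03, -1], [0, 0, 0, 0, 0, 0.03, -1], [0, 0, 0, 0, 0, 0.02, -1]],
  ],
)

```text
time: 6.47
tool_pos: [441.6, -103.5, 183.6]
tool_rot: [0.825, 0.565, 0.001, 0.001]
ft_force: [-0.1, -2.0, -3.3]
finger_gap: 37.1
```

Emit:
drive_tool(
  moves=[
    [[0, 0, 0, 0.004, 0.016, 0, -1], [0, 0, 0, 0.008, 0.032, 0, -1], [0, 0, 0, 0.008, 0.032, 0, -1], [0, 0, 0, 0.008, 0.032, 0, -1], [0, 0, 0, 0.008, 0.032, 0, -1]],
  ],
)

```text
time: 6.88
tool_pos: [476.8, 42.2, 180.7]
tool_rot: [0.825, 0.565, 0.0, 0.0]
ft_force: [0.3, -0.1, -3.3]
finger_gap: 37.1
```

Emit:
drive_tool(
  moves=[
    [[0, 0, 0, 0.008, 0.032, 0, -1], [0, 0, 0, 0.008, 0.032, 0, -1], [0, 0, 0, 0.008, 0.032, 0, -1], [0, 0, 0, 0.008, 0.032, 0, -1], [0, 0, 0, 0.008, 0.032, 0, -1]],
  ],
)

```text
time: 7.3
tool_pos: [516.7, 202.5, 180.4]
tool_rot: [0.825, 0.565, -0.0, -0.0]
ft_force: [0.9, 0.6, -3.6]
finger_gap: 37.2
```

Emit:
drive_tool(
  moves=[
    [[0, 0, 0, 0.008, 0.032, 0, -1], [0, 0, 0, 0.005, 0.018, 0, -1], [0, 0, 0, 0.0015, 0.006, 0, -1], [0, 0, 0, 0, 0, 0, -1], [0, 0, 0, 0, 0, 0, -1]],
  ],
)

```text
time: 7.72
tool_pos: [531.1, 256.2, 180.0]
tool_rot: [0.825, 0.565, -0.001, 0.0]
ft_force: [-0.0, -0.5, -3.1]
finger_gap: 36.7
```

Run:
```python
from h import *
cv2.imwrite("pics/w4.png",capwrist())
pic,W=world("scene");cv2.imwrite("pics/s4.png",pic[60:330,150:480])
for r in caps(pic,W):
    if r[2]>115: print(*r)
```

```text
tool [531.1 256.2 180. ]
cap tool -0.2 -0.6 -72.2 r 19.7 world [530.5 256.3 252.2]
[287. 119.] 159 142 [ 415.8 -210.6  140.2] (414.4, -213.7, 18.4)
[378. 203.] 223 252 [542.3 254.9 252.8] (540.7, 257.8, 23.5)
```

View pics/s4.png

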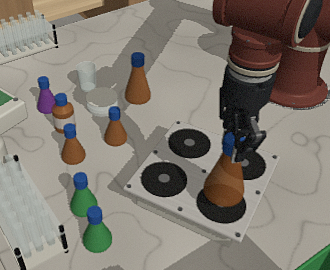

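The flask hangs upright over the far pad (crop 225,205), with its bottom about 32 mm above the pad. Lowering gently.

Emit:
drive_tool(
  moves=[
    [[0, 0, 0, 0.001, 0.001, -0.01, -1], [0, 0, 0, 0, 0, -0.01, -1], [0, 0, 0, 0, 0, -0.006, -1], [0, 0, 0, 0, 0, -0.003, -1], [0, 0, 0, 0, 0, 0, -1]],
  ],
)

```text
time: 8.23
tool_pos: [531.4, 257.1, 149.4]
tool_rot: [0.825, 0.565, -0.001, -0.0]
ft_force: [-0.4, 0.3, -2.4]
finger_gap: 36.8
```

Emit:
drive_tool(
  moves=[
    [[0, 0, 0, 0, 0, -0.001, -1], [0, 0, 0, 0, 0, -0.001, -1], [0, 0, 0, 0, 0, -0.0005, -1], [0, 0, 0, 0, 0, 0, -1], [0, 0, 0, 0, 0, 0, -1]],
  ],
)

```text
time: 8.65
tool_pos: [532.5, 257.8, 148.8]
tool_rot: [0.825, 0.565, 0.0, 0.0]
ft_force: [0.2, -0.3, -2.7]
finger_gap: 36.8
```

Emit:
drive_tool(
  moves=[
    [[0, 0, 0, 0, 0, -0.001, -1], [0, 0, 0, 0, 0, 0, -1], [0, 0, 0, 0, 0, -0.001, -1], [0, 0, 0, 0, 0, 0, -1], [0, 0, 0, 0, 0, 0, -1]],
  ],
)

```text
time: 9.07
tool_pos: [533.0, 257.8, 148.2]
tool_rot: [0.825, 0.565, 0.001, 0.0]
ft_force: [-2.5, -2.1, 7.0]
finger_gap: 37.3
```

Emit:
drive_tool(
  moves=[
    [[0, 0, 0, 0, 0, 0, -0.1], [0, 0, 0, 0, 0, 0, 0.4], [0, 0, 0, 0, 0, 0, 0.4], [0, 0, 0, 0, 0, 0.02, 0.4], [0, 0, 0, 0, 0, 0.03, 0.4]],
  ],
)

```text
time: 9.48
tool_pos: [529.7, 256.9, 192.2]
tool_rot: [0.825, 0.565, -0.004, -0.001]
ft_force: [0.3, 0.7, 0.3]
finger_gap: 59.9
```

Emit:
drive_tool(
  moves=[
    [[0, 0, 0, 0, 0, 0.03, 0.4], [0, 0, 0, 0, 0, 0.02, 0.4], [0, 0, 0, 0.0155, -0.036, 0, 0.4], [0, 0, 0, 0.0155, -0.036, 0, 0.4], [0, 0, 0, 0.0155, -0.036, 0, 0.4]],
  ],
)

```text
time: 9.9
tool_pos: [579.4, 149.2, 247.2]
tool_rot: [0.824, 0.566, 0.001, 0.0]
ft_force: [0.7, -0.4, -0.3]
finger_gap: 59.8
```

Emit:
drive_tool(
  moves=[
    [[0, 0, 0, 0.0155, -0.036, 0, 0.4], [0, 0, 0, 0.0155, -0.036, 0, 0.4], [0, 0, 0, 0.0155, -0.036, 0, 0.4], [0, 0, 0, 0.0155, -0.036, 0, 0.4], [0, 0, 0, 0.0155, -0.036, -0.01, 0.4]],
  ],
)

```text
time: 10.32
tool_pos: [658.1, -32.2, 238.7]
tool_rot: [0.825, 0.565, 0.002, 0.001]
ft_force: [0.0, 0.0, 0.2]
finger_gap: 59.6
```

Emit:
drive_tool(
  moves=[
    [[0, 0, 0, 0.0155, -0.036, -0.03, 0.4], [0, 0, 0, 0.0155, -0.032, -0.03, 0.4], [0, 0, 0, 0, 0, -0.03, 0.4], [0, 0, 0, 0, 0, -0.03, 0.4], [0, 0, 0, 0, 0, 0, 0.4]],
  ],
)

```text
time: 10.73
tool_pos: [678.4, -88.9, 115.0]
tool_rot: [0.825, 0.565, -0.005, -0.005]
ft_force: [-1.6, 0.6, -1.8]
finger_gap: 60.0
```

Run:
```python
from h import *
bot.read_camera("top"); capwrist(); print(bot.get_state()["tool_pos"])
pic,W=world("scene")
for r in caps(pic,W):
    if r[2]>115: print(*r)
```

```text
tool [680.1 -88.8 118.9]
cap tool -49.5 -103.5 19.4 r 14.5 world [565.6 -97.4 100.6]
cap tool 154.9 8.4 18.1 r 15.7 world [743.9  52.6 100.5]
cap tool -8.5 12.2 18.2 r 14.4 world [ 688.2 -101.1  100.6]
cap tool -127.4 21.7 12.4 r 16.7 world [ 654.1 -215.4  106.4]
[682.26314092 -88.99074995 122.70626746]
[287. 119.] 158 142 [ 415.7 -210.5  140.1] (415.2, -213.3, 18.0)
[381. 218.] 431 220 [536.2 261.3 218.5] (533.7, 259.2, 19.3)
```

Emit:
drive_tool(
  moves=[
    [[0, 0, 0, 0, 0, 0, 0.4], [0, 0, 0, 0, 0, 0, 0.4], [0, 0, 0, 0, 0, 0, 0.4]],
  ],
)

```text
time: 11.13
tool_pos: [684.7, -89.2, 127.3]
tool_rot: [0.825, 0.565, 0.001, 0.002]
ft_force: [0.6, 0.1, -0.2]
finger_gap: 59.7
```

```bash
python3 -c "
from h import *
capwrist()"
```

```text
tool [684.7 -89.2 127.3]
cap tool -50.9 -108.7 26.1 r 14.5 world [565.1 -97.5 100.6]
cap tool 154.0 2.3 26.9 r 15.0 world [742.5  53.5 100.5]
cap tool -9.7 7.4 26.7 r 14.3 world [ 688.2 -101.   100.6]
cap tool -128.6 16.9 20.9 r 16.3 world [ 654.2 -215.3  106.4]
```

Emit:
drive_tool(
  moves=[
    [[0, 0, 0, 0.0035, -0.0105, 0, 0.4], [0, 0, 0, 0, 0, -0.02, 0.4], [0, 0, 0, 0, 0, -0.025, 0.4], [0, 0, 0, 0, 0, -0.02, 0.4], [0, 0, 0, 0, 0, -0.01, 0.4]],
  ],
)

```text
time: 11.6
tool_pos: [685.2, -100.2, 46.2]
tool_rot: [0.825, 0.565, -0.001, -0.001]
ft_force: [-0.1, 0.5, 0.0]
finger_gap: 59.7
```

Emit:
drive_tool(
  moves=[
    [[0, 0, 0, 0, 0, 0, 0.4], [0, 0, 0, 0, 0, 0, 0.4], [0, 0, 0, 0, 0, 0, 0.4]],
  ],
)

```text
time: 11.85
tool_pos: [688.1, -100.3, 51.3]
tool_rot: [0.825, 0.565, 0.001, 0.001]
ft_force: [0.8, -1.1, 0.3]
finger_gap: 60.0
```

```bash
python3 -c "
from h import *
capwrist()"
```

```text
tool [ 688.1 -100.3   51.3]
cap tool -41.0 -108.0 -49.2 r 12.5 world [572.5 -99.5 100.2]
cap tool -0.7 0.3 -49.1 r 14.6 world [ 688.  -101.1  100.4]
cap tool -118.2 9.8 -54.9 r 16.2 world [ 654.3 -214.1  106.2]
```

Emit:
drive_tool(
  moves=[
    [[0, 0, 0, 0, 0, -0.012, 0.4], [0, 0, 0, 0, 0, -0.01, 0.4], [0, 0, 0, 0, 0, 0, 0.4], [0, 0, 0, 0, 0, 0, -0.3], [0, 0, 0, 0, 0, 0, -1]],
  ],
)

```text
time: 12.32
tool_pos: [686.6, -99.7, 27.0]
tool_rot: [0.825, 0.565, -0.0, -0.0]
ft_force: [0.6, -0.7, 0.2]
finger_gap: 36.4
```

Emit:
drive_tool(
  moves=[
    [[0, 0, 0, 0, 0, 0, -1], [0, 0, 0, 0, 0, 0, -1], [0, 0, 0, 0, 0, 0, -1], [0, 0, 0, 0, 0, 0, -1], [0, 0, 0, 0, 0, 0, -1]],
  ],
)

```text
time: 12.73
tool_pos: [686.9, -99.9, 27.6]
tool_rot: [0.825, 0.565, 0.0, 0.0]
ft_force: [0.6, 0.2, -0.4]
finger_gap: 28.5
```

Gripped at 28.5 mm (the cap is 30). Lifting and carrying to the pad at (588,142).

Emit:
drive_tool(
  moves=[
    [[0, 0, 0, 0, 0, 0.01, -1], [0, 0, 0, 0, 0, 0.02, -1], [0, 0, 0, 0, 0, 0.03, -1], [0, 0, 0, 0, 0, 0.03, -1], [0, 0, 0, 0, 0, 0.025, -1]],
  ],
)

```text
time: 13.15
tool_pos: [687.2, -99.9, 145.3]
tool_rot: [0.825, 0.565, 0.001, 0.001]
ft_force: [-0.7, 0.1, -1.5]
finger_gap: 28.7
```

Emit:
drive_tool(
  moves=[
    [[0, 0, 0, -0.006, 0.015, 0, -1], [0, 0, 0, -0.012, 0.029, 0, -1], [0, 0, 0, -0.012, 0.029, 0, -1], [0, 0, 0, -0.012, 0.029, 0, -1], [0, 0, 0, -0.012, 0.029, 0, -1]],
  ],
)

```text
time: 13.57
tool_pos: [631.3, 32.8, 141.7]
tool_rot: [0.825, 0.565, -0.0, -0.001]
ft_force: [0.4, -0.5, -0.9]
finger_gap: 28.9
```

Emit:
drive_tool(
  moves=[
    [[0, 0, 0, -0.012, 0.029, 0, -1], [0, 0, 0, -0.012, 0.029, 0, -1], [0, 0, 0, -0.012, 0.029, 0, -1], [0, 0, 0, -0.008, 0.018, 0, -1], [0, 0, 0, -0.002, 0.004, 0, -1]],
  ],
)

```text
time: 13.98
tool_pos: [584.5, 143.6, 141.7]
tool_rot: [0.824, 0.567, -0.0, -0.001]
ft_force: [-0.4, -0.3, -2.0]
finger_gap: 28.9
```

Emit:
drive_tool(
  moves=[
    [[0, 0, 0, 0, 0, 0, -1], [0, 0, 0, 0, 0, 0, -1], [0, 0, 0, 0, 0, 0, -1], [0, 0, 0, 0, 0, 0, -1]],
  ],
)

```text
time: 14.32
tool_pos: [587.2, 139.1, 142.3]
tool_rot: [0.825, 0.564, -0.0, 0.0]
ft_force: [-0.0, -0.9, -1.4]
finger_gap: 28.9
```

Emit:
drive_tool(
  moves=[
    [[0, 0, 0, 0.0005, 0.001, -0.012, -1], [0, 0, 0, 0, 0, -0.012, -1], [0, 0, 0, 0, 0, -0.006, -1], [0, 0, 0, 0, 0, -0.004, -1], [0, 0, 0, 0, 0, 0, -1]],
  ],
)

```text
time: 14.73
tool_pos: [586.5, 140.9, 106.7]
tool_rot: [0.825, 0.565, -0.001, -0.001]
ft_force: [0.6, -0.0, -0.8]
finger_gap: 29.0
```

Emit:
drive_tool(
  moves=[
    [[0, 0, 0, 0, 0, 0, -1], [0, 0, 0, 0, 0, -0.001, -1], [0, 0, 0, 0, 0, -0.001, -1], [0, 0, 0, 0, 0, -0.001, -1], [0, 0, 0, 0, 0, 0, -1]],
  ],
)

```text
time: 15.15
tool_pos: [587.5, 141.2, 105.6]
tool_rot: [0.825, 0.565, 0.0, 0.0]
ft_force: [-0.4, -0.8, -1.3]
finger_gap: 28.9
```

Emit:
drive_tool(
  moves=[
    [[0, 0, 0, 0, 0, 0, -1], [0, 0, 0, 0, 0, 0, -1]],
  ],
)

```text
time: 15.32
tool_pos: [587.5, 141.3, 105.6]
tool_rot: [0.825, 0.565, 0.0, 0.0]
ft_force: [0.2, -0.8, -1.0]
finger_gap: 29.1
```

Emit:
drive_tool(
  moves=[
    [[0, 0, 0, 0, 0, -0.001, -1], [0, 0, 0, 0, 0, 0, -1], [0, 0, 0, 0, 0, 0, -1], [0, 0, 0, 0, 0, 0, -1]],
  ],
)

```text
time: 15.65
tool_pos: [587.7, 141.2, 105.6]
tool_rot: [0.825, 0.565, 0.0, 0.0]
ft_force: [-2.6, -0.3, 4.7]
finger_gap: 29.1
```

Emit:
drive_tool(
  moves=[
    [[0, 0, 0, 0, 0, 0, -0.1], [0, 0, 0, 0, 0, 0, 0.4], [0, 0, 0, 0, 0, 0, 0.4], [0, 0, 0, 0, 0, 0.02, 0.4], [0, 0, 0, 0, 0, 0.03, 0.4]],
  ],
)

```text
time: 16.07
tool_pos: [584.3, 140.8, 150.0]
tool_rot: [0.825, 0.565, -0.004, -0.002]
ft_force: [0.8, 0.6, 0.1]
finger_gap: 60.2
```

Emit:
drive_tool(
  moves=[
    [[0, 0, 0, 0, 0, 0.03, 0.4], [0, 0, 0, -0.002, -0.02, 0, 0.4], [0, 0, 0, -0.003, -0.035, 0, 0.4], [0, 0, 0, -0.003, -0.035, 0, 0.4], [0, 0, 0, -0.003, -0.035, 0, 0.4]],
  ],
)

```text
time: 16.48
tool_pos: [576.1, 15.2, 184.3]
tool_rot: [0.825, 0.566, 0.0, 0.0]
ft_force: [0.5, -0.6, 0.4]
finger_gap: 60.0
```

Emit:
drive_tool(
  moves=[
    [[0, 0, 0, -0.003, -0.035, -0.01, 0.4], [0, 0, 0, -0.003, -0.035, -0.025, 0.4], [0, 0, 0, -0.003, -0.03, -0.03, 0.4], [0, 0, 0, -0.002, -0.014, -0.02, 0.4], [0, 0, 0, 0, 0, 0, 0.4]],
  ],
)

```text
time: 16.9
tool_pos: [561.2, -97.8, 94.7]
tool_rot: [0.826, 0.563, -0.003, -0.004]
ft_force: [-0.8, 0.6, -0.7]
finger_gap: 59.9
```

Emit:
drive_tool(
  moves=[
    [[0, 0, 0, 0, 0, 0, 0.4], [0, 0, 0, 0, 0, 0, 0.4], [0, 0, 0, 0, 0, 0, 0.4]],
  ],
)

```text
time: 17.15
tool_pos: [567.0, -95.4, 102.9]
tool_rot: [0.825, 0.566, 0.001, 0.001]
ft_force: [0.0, -0.5, 0.4]
finger_gap: 59.5
```

Run:
```python
from h import *
capwrist()
pic,W=world("scene")
for r in caps(pic,W):
    if r[2]>115: print(*r)
```

```text
tool [567.  -95.4 102.9]
cap tool -2.9 -1.9 2.3 r 14.4 world [564.2 -97.4 100.5]
[287. 119.] 157 142 [ 415.7 -210.5  140.3] (415.5, -214.3, 19.1)
[315. 209.] 225 178 [592.2 144.2 176.4] (590.8, 141.8, 14.8)
[381. 218.] 430 220 [536.3 261.3 218.6] (534.4, 259.8, 18.9)
```

Emit:
drive_tool(
  moves=[
    [[0, 0, 0, -0.002, -0.0015, -0.02, 0.4], [0, 0, 0, 0, 0, -0.025, 0.4], [0, 0, 0, 0, 0, -0.02, 0.4], [0, 0, 0, 0, 0, -0.01, 0.4], [0, 0, 0, 0, 0, 0, 0.4]],
  ],
)

```text
time: 17.67
tool_pos: [561.9, -96.4, 23.6]
tool_rot: [0.825, 0.565, -0.001, -0.002]
ft_force: [-0.2, 1.1, -0.2]
finger_gap: 59.6
```

Emit:
drive_tool(
  moves=[
    [[0, 0, 0, 0, 0, 0, 0.4], [0, 0, 0, 0, 0, 0, 0.4], [0, 0, 0, 0, 0, 0, -0.3], [0, 0, 0, 0, 0, 0, -1], [0, 0, 0, 0, 0, 0, -1]],
  ],
)

```text
time: 18.08
tool_pos: [564.7, -97.7, 27.4]
tool_rot: [0.825, 0.565, 0.001, 0.001]
ft_force: [-0.7, 0.3, 2.9]
finger_gap: 28.6
```

Emit:
drive_tool(
  moves=[
    [[0, 0, 0, 0, 0, 0, -1], [0, 0, 0, 0, 0, 0, -1], [0, 0, 0, 0, 0, 0, -1], [0, 0, 0, 0, 0, 0, -1], [0, 0, 0, 0, 0, 0, -1]],
  ],
)

```text
time: 18.5
tool_pos: [564.8, -97.7, 27.4]
tool_rot: [0.825, 0.565, 0.001, 0.001]
ft_force: [-0.1, 0.9, 6.1]
finger_gap: 28.5
```

Emit:
drive_tool(
  moves=[
    [[0, 0, 0, 0, 0, 0.01, -1], [0, 0, 0, 0, 0, 0.02, -1], [0, 0, 0, 0, 0, 0.03, -1], [0, 0, 0, 0, 0, 0.03, -1], [0, 0, 0, 0, 0, 0.025, -1]],
  ],
)

```text
time: 18.92
tool_pos: [563.1, -97.7, 142.5]
tool_rot: [0.825, 0.565, -0.0, 0.0]
ft_force: [0.2, 0.9, -0.4]
finger_gap: 28.7
```

Emit:
drive_tool(
  moves=[
    [[0, 0, 0, -0.008, 0.015, 0, -1], [0, 0, 0, -0.015, 0.03, 0, -1], [0, 0, 0, -0.015, 0.03, 0, -1], [0, 0, 0, -0.015, 0.03, 0, -1], [0, 0, 0, -0.015, 0.03, 0, -1]],
  ],
)

```text
time: 19.33
tool_pos: [493.3, 38.8, 139.5]
tool_rot: [0.825, 0.565, -0.001, -0.001]
ft_force: [0.5, 0.1, -0.6]
finger_gap: 28.9
```

Emit:
drive_tool(
  moves=[
    [[0, 0, 0, -0.015, 0.03, 0, -1], [0, 0, 0, -0.015, 0.03, 0, -1], [0, 0, 0, -0.015, 0.03, 0, -1], [0, 0, 0, -0.015, 0.03, 0, -1], [0, 0, 0, -0.015, 0.03, 0, -1]],
  ],
)

```text
time: 19.75
tool_pos: [418.2, 188.5, 139.6]
tool_rot: [0.825, 0.565, -0.001, -0.0]
ft_force: [0.4, 0.5, -1.5]
finger_gap: 28.6
```

Emit:
drive_tool(
  moves=[
    [[0, 0, 0, -0.006, 0.011, 0, -1], [0, 0, 0, -0.002, 0.004, 0, -1], [0, 0, 0, 0, 0, 0, -1], [0, 0, 0, 0, 0, 0, -1], [0, 0, 0, 0, 0, 0, -1]],
  ],
)

```text
time: 20.17
tool_pos: [412.7, 201.6, 140.5]
tool_rot: [0.825, 0.564, -0.0, 0.0]
ft_force: [0.3, -1.0, -1.4]
finger_gap: 28.7
```

Emit:
drive_tool(
  moves=[
    [[0, 0, 0, 0.001, 0.0005, -0.012, -1], [0, 0, 0, 0, 0, -0.011, -1], [0, 0, 0, 0, 0, -0.006, -1], [0, 0, 0, 0, 0, -0.003, -1], [0, 0, 0, 0, 0, 0, -1]],
  ],
)

```text
time: 20.58
tool_pos: [412.5, 202.4, 107.0]
tool_rot: [0.825, 0.565, -0.002, -0.0]
ft_force: [-0.1, 0.6, -1.8]
finger_gap: 29.1
```

Emit:
drive_tool(
  moves=[
    [[0, 0, 0, 0, 0, 0, -1], [0, 0, 0, 0, 0, -0.001, -1], [0, 0, 0, 0, 0, -0.001, -1], [0, 0, 0, 0, 0, 0, -1], [0, 0, 0, 0, 0, 0, -1]],
  ],
)

```text
time: 21.0
tool_pos: [413.6, 203.1, 107.1]
tool_rot: [0.825, 0.565, 0.0, 0.0]
ft_force: [0.0, -0.0, -0.6]
finger_gap: 28.8
```

Emit:
drive_tool(
  moves=[
    [[0, 0, 0, 0, 0, -0.001, -1], [0, 0, 0, 0, 0, 0, -1], [0, 0, 0, 0, 0, 0, -1], [0, 0, 0, 0, 0, 0, -1]],
  ],
)

```text
time: 21.33
tool_pos: [413.5, 203.0, 105.9]
tool_rot: [0.825, 0.565, 0.0, 0.0]
ft_force: [-0.2, 0.1, -0.6]
finger_gap: 28.7
```

Emit:
drive_tool(
  moves=[
    [[0, 0, 0, 0, 0, -0.001, -1], [0, 0, 0, 0, 0, 0, -1], [0, 0, 0, 0, 0, 0, -1], [0, 0, 0, 0, 0, 0, -1]],
  ],
)

```text
time: 21.67
tool_pos: [413.8, 203.1, 105.3]
tool_rot: [0.825, 0.565, 0.0, 0.0]
ft_force: [-0.8, 0.6, 1.4]
finger_gap: 28.5
```

Emit:
drive_tool(
  moves=[
    [[0, 0, 0, 0, 0, 0, -0.1], [0, 0, 0, 0, 0, 0, 0.4], [0, 0, 0, 0, 0, 0, 0.4], [0, 0, 0, 0, 0, 0.02, 0.4], [0, 0, 0, 0, 0, 0.03, 0.4]],
  ],
)

```text
time: 22.08
tool_pos: [410.8, 202.1, 151.5]
tool_rot: [0.825, 0.565, -0.004, -0.001]
ft_force: [0.5, -0.3, -0.4]
finger_gap: 59.7
```

Emit:
drive_tool(
  moves=[
    [[0, 0, 0, 0, 0, 0.03, 0.4], [0, 0, 0, 0, -0.02, 0, 0.4], [0, 0, 0, 0, -0.035, 0, 0.4], [0, 0, 0, 0, -0.035, 0, 0.4], [0, 0, 0, 0, -0.035, 0, 0.4]],
  ],
)

```text
time: 22.5
tool_pos: [413.3, 76.9, 185.1]
tool_rot: [0.825, 0.566, 0.0, 0.0]
ft_force: [0.9, -0.5, 0.8]
finger_gap: 59.9
```

Emit:
drive_tool(
  moves=[
    [[0, 0, 0, 0, -0.035, 0, 0.4], [0, 0, 0, 0, -0.035, 0, 0.4], [0, 0, 0, 0, -0.035, 0, 0.4], [0, 0, 0, 0, -0.035, 0, 0.4], [0, 0, 0, 0, -0.035, 0, 0.4]],
  ],
)

```text
time: 22.92
tool_pos: [413.1, -98.8, 184.9]
tool_rot: [0.825, 0.565, 0.0, 0.0]
ft_force: [0.1, 0.1, -0.0]
finger_gap: 59.7
```

Emit:
drive_tool(
  moves=[
    [[0, 0, 0, 0, -0.035, 0, 0.4], [0, 0, 0, 0, -0.035, -0.01, 0.4], [0, 0, 0, 0, -0.03, -0.02, 0.4], [0, 0, 0, -0.001, -0.019, -0.03, 0.4], [0, 0, 0, 0, 0, 0, 0.4]],
  ],
)

```text
time: 23.33
tool_pos: [409.0, -216.9, 119.0]
tool_rot: [0.826, 0.563, -0.002, -0.004]
ft_force: [0.0, 1.7, -0.5]
finger_gap: 59.9
```

Emit:
drive_tool(
  moves=[
    [[0, 0, 0, 0, 0, 0, 0.4], [0, 0, 0, 0, 0, 0, 0.4], [0, 0, 0, 0, 0, 0, 0.4]],
  ],
)

```text
time: 23.58
tool_pos: [413.5, -215.8, 126.5]
tool_rot: [0.825, 0.566, 0.001, 0.001]
ft_force: [0.3, 1.1, 0.1]
finger_gap: 60.0
```

Run:
```python
from h import *
capwrist()
pic,W=world("scene")
for r in caps(pic,W): print(*r)
```

```text
tool [ 413.5 -215.8  126.5]
cap tool -1.9 -1.3 -15.9 r 18.6 world [ 411.6 -217.1  142.5]
[287. 120.] 150 142 [ 417.1 -209.5  140.1] (414.9, -212.8, 17.7)
[193. 142.] 112 100 [ 657.5 -315.5   98.5] (657.8, -316.9, 15.9)
[211. 159.] 129 107 [ 656.3 -209.1  104.7] (655.1, -210.9, 16.1)
[401. 194.] 209 178 [418.3 207.6 175.8] (416.7, 206.7, 14.4)
[315. 209.] 226 178 [592.3 144.4 176.5] (590.3, 142.9, 15.6)
[381. 218.] 426 220 [536.2 261.  218.6] (534.5, 259.0, 18.8)
[230. 241.] 192 101 [745.2  58.4  99. ] (745.1, 56.7, 14.2)
[244. 275.] 237 101 [765.  152.   99.3] (764.6, 150.5, 14.5)
```

Emit:
drive_tool(
  moves=[
    [[0, 0, 0, -0.0015, -0.0005, -0.015, 0.4], [0, 0, 0, 0, 0, -0.02, 0.4], [0, 0, 0, 0, 0, -0.013, 0.4], [0, 0, 0, 0, 0, -0.007, 0.4], [0, 0, 0, 0, 0, 0, 0.4]],
  ],
)

```text
time: 24.1
tool_pos: [410.5, -215.5, 68.9]
tool_rot: [0.825, 0.565, -0.0, -0.001]
ft_force: [0.3, 0.9, -0.3]
finger_gap: 59.8
```

Emit:
drive_tool(
  moves=[
    [[0, 0, 0, 0, 0, 0, 0.4], [0, 0, 0, 0, 0, 0, 0.4], [0, 0, 0, 0, 0, 0, -0.3], [0, 0, 0, 0, 0, 0, -1], [0, 0, 0, 0, 0, 0, -1]],
  ],
)

```text
time: 24.52
tool_pos: [411.9, -216.9, 71.2]
tool_rot: [0.825, 0.565, 0.001, 0.001]
ft_force: [-0.0, 2.1, 4.3]
finger_gap: 36.3
```

Emit:
drive_tool(
  moves=[
    [[0, 0, 0, 0, 0, 0, -1], [0, 0, 0, 0, 0, 0, -1], [0, 0, 0, 0, 0, 0, -1], [0, 0, 0, 0, 0, 0, -1], [0, 0, 0, 0, 0, 0, -1]],
  ],
)

```text
time: 24.93
tool_pos: [411.9, -216.9, 71.2]
tool_rot: [0.825, 0.565, 0.001, 0.001]
ft_force: [1.3, 2.4, 5.4]
finger_gap: 37.0
```

Emit:
drive_tool(
  moves=[
    [[0, 0, 0, 0, 0, 0.01, -1], [0, 0, 0, 0, 0, 0.02, -1], [0, 0, 0, 0, 0, 0.03, -1], [0, 0, 0, 0, 0, 0.03, -1], [0, 0, 0, 0, 0, 0.025, -1]],
  ],
)

```text
time: 25.35
tool_pos: [410.6, -216.4, 186.3]
tool_rot: [0.825, 0.565, -0.0, -0.0]
ft_force: [0.8, -0.7, -2.0]
finger_gap: 36.8
```

Emit:
drive_tool(
  moves=[
    [[0, 0, 0, 0.003, 0.015, 0, -1], [0, 0, 0, 0.006, 0.03, 0, -1], [0, 0, 0, 0.006, 0.03, 0, -1], [0, 0, 0, 0.006, 0.03, 0, -1], [0, 0, 0, 0.006, 0.03, 0, -1]],
  ],
)

```text
time: 25.77
tool_pos: [437.3, -80.2, 184.3]
tool_rot: [0.825, 0.565, -0.0, -0.0]
ft_force: [-0.4, -0.1, -3.2]
finger_gap: 36.9
```

Emit:
drive_tool(
  moves=[
    [[0, 0, 0, 0.006, 0.03, 0, -1], [0, 0, 0, 0.006, 0.03, 0, -1], [0, 0, 0, 0.006, 0.03, 0, -1], [0, 0, 0, 0.006, 0.03, 0, -1], [0, 0, 0, 0.005, 0.028, 0, -1]],
  ],
)

```text
time: 26.18
tool_pos: [466.4, 68.0, 184.3]
tool_rot: [0.825, 0.565, -0.001, -0.0]
ft_force: [0.4, -0.3, -2.8]
finger_gap: 37.0
```

Emit:
drive_tool(
  moves=[
    [[0, 0, 0, 0.002, 0.014, 0, -1], [0, 0, 0, 0, 0.004, 0, -1], [0, 0, 0, 0, 0, 0, -1], [0, 0, 0, 0, 0, 0, -1], [0, 0, 0, 0, 0, 0, -1]],
  ],
)

```text
time: 26.6
tool_pos: [468.7, 83.5, 184.6]
tool_rot: [0.825, 0.565, -0.0, 0.0]
ft_force: [0.4, -0.3, -2.9]
finger_gap: 36.9
```

Emit:
drive_tool(
  moves=[
    [[0, 0, 0, 0.001, 0.0005, -0.012, -1], [0, 0, 0, 0, 0, -0.011, -1], [0, 0, 0, 0, 0, -0.006, -1], [0, 0, 0, 0, 0, -0.004, -1], [0, 0, 0, 0, 0, 0, -1]],
  ],
)

```text
time: 27.02
tool_pos: [469.2, 84.7, 150.4]
tool_rot: [0.825, 0.565, -0.001, -0.001]
ft_force: [0.9, 0.4, -2.6]
finger_gap: 36.4
```

Emit:
drive_tool(
  moves=[
    [[0, 0, 0, 0, 0, 0, -1], [0, 0, 0, 0, 0, -0.001, -1], [0, 0, 0, 0, 0, -0.001, -1], [0, 0, 0, 0, 0, 0, -1], [0, 0, 0, 0, 0, 0, -1]],
  ],
)

```text
time: 27.43
tool_pos: [470.1, 85.0, 150.0]
tool_rot: [0.825, 0.565, 0.0, 0.0]
ft_force: [-0.1, -0.5, -1.6]
finger_gap: 36.6
```

Emit:
drive_tool(
  moves=[
    [[0, 0, 0, 0, 0, -0.001, -1], [0, 0, 0, 0, 0, 0, -1], [0, 0, 0, 0, 0, 0, -1], [0, 0, 0, 0, 0, 0, -1]],
  ],
)

```text
time: 27.77
tool_pos: [470.3, 85.0, 149.3]
tool_rot: [0.825, 0.565, 0.0, 0.0]
ft_force: [0.0, 0.1, -0.4]
finger_gap: 37.1
```

Unloading has started (−0.4 N against −2.9 N hanging). One more millimetre, then release, rise and withdraw.

Emit:
drive_tool(
  moves=[
    [[0, 0, 0, 0, 0, -0.001, -1], [0, 0, 0, 0, 0, 0, -1], [0, 0, 0, 0, 0, 0, -1], [0, 0, 0, 0, 0, 0, -1]],
  ],
)

```text
time: 28.1
tool_pos: [470.6, 85.0, 149.2]
tool_rot: [0.825, 0.565, 0.001, 0.0]
ft_force: [-2.2, 0.2, 6.1]
finger_gap: 37.0
```

Emit:
drive_tool(
  moves=[
    [[0, 0, 0, 0, 0, 0, -0.1], [0, 0, 0, 0, 0, 0, 0.4], [0, 0, 0, 0, 0, 0, 0.4], [0, 0, 0, 0, 0, 0.02, 0.4], [0, 0, 0, 0, 0, 0.03, 0.4]],
  ],
)

```text
time: 28.52
tool_pos: [467.3, 84.8, 194.0]
tool_rot: [0.825, 0.565, -0.004, -0.002]
ft_force: [0.3, 0.3, -0.2]
finger_gap: 59.7
```

Emit:
drive_tool(
  moves=[
    [[0, 0, 0, 0, 0, 0.03, 0.4], [0, 0, 0, 0, 0, 0.03, 0.4], [0, 0, 0, 0, -0.03, 0, 0.4], [0, 0, 0, 0, -0.035, 0, 0.4], [0, 0, 0, 0, -0.035, 0, 0.4]],
  ],
)

```text
time: 28.93
tool_pos: [470.2, -15.8, 258.5]
tool_rot: [0.824, 0.566, 0.001, 0.001]
ft_force: [1.9, -0.3, -0.2]
finger_gap: 59.7
```

Emit:
drive_tool(
  moves=[
    [[0, 0, 0, 0, -0.035, 0, 0.4], [0, 0, 0, 0, -0.035, 0, 0.4], [0, 0, 0, 0, -0.03, 0, 0.4], [0, 0, 0, 0, -0.02, 0, 0.4], [0, 0, 0, 0, 0, 0, 0.4]],
  ],
)

```text
time: 29.35
tool_pos: [469.5, -138.3, 257.2]
tool_rot: [0.826, 0.563, -0.001, 0.0]
ft_force: [0.0, 0.1, -0.6]
finger_gap: 59.7
```

Emit:
drive_tool(
  moves=[
    [[0, 0, 0, 0, 0, 0, 0.4], [0, 0, 0, 0, 0, 0, 0.4], [0, 0, 0, 0, 0, 0, 0.4], [0, 0, 0, 0, 0, 0, 0.4], [0, 0, 0, 0, 0, 0, 0.4]],
  ],
)

```text
time: 29.77
tool_pos: [470.1, -134.1, 257.9]
tool_rot: [0.825, 0.566, 0.0, 0.0]
ft_force: [0.1, -0.4, 0.4]
finger_gap: 59.6
```

Run:
```python
from h import *
for c in("scene","top"):
    pic,W=world(c);cv2.imwrite(f"pics/{c}9.png",pic); print(c)
    for r in caps(pic,W): print(*r)
    for b in bot.boxes_of("beaker",c): print("beaker",round(b["p"],2),int(b["centre"][0]*560),int(b["centre"][1]*420))
print(bot.get_state()["time"])
```

```text
scene
[193. 142.] 110 100 [ 657.8 -315.3   98.5] (655.8, -318.1, 15.1)
[345. 159.] 290 220 [475.1  89.9 218.2] (473.2, 87.7, 18.4)
[211. 159.] 132 107 [ 656.3 -209.7  105. ] (656.0, -211.8, 15.3)
[401. 194.] 209 178 [418.3 207.5 176. ] (416.1, 205.9, 14.6)
[315. 209.] 226 178 [592.6 144.2 176.6] (591.5, 143.1, 14.4)
[381. 218.] 426 220 [536.2 260.9 218.7] (533.4, 258.9, 19.8)
[230. 241.] 194 101 [745.3  58.5  99.1] (744.5, 56.4, 14.4)
[244. 275.] 240 101 [764.9 151.6  99. ] (764.5, 150.6, 14.4)
beaker 0.91 234 135
beaker 0.26 341 191
top
[216. 131.] 112 103 [761.8 149.9 100.1] (761.8, 150.1, 14.5)
[253. 139.] 107 103 [742.1  56.1 100.2] (742.1, 56.0, 14.4)
[359. 173.] 115 109 [ 653.4 -211.6  106.1] (653.5, -211.8, 15.4)
[400. 173.] 113 102 [ 654.8 -316.7   99.7] (654.9, -316.8, 14.6)
[215. 197.] 116 181 [589.9 141.6 178.5] (589.6, 141.8, 14.1)
[162. 221.] 229 223 [532.5 257.9 220.1] (532.3, 258.8, 18.7)
[237. 247.] 209 223 [471.4  86.8 220.3] (471.7, 86.8, 17.9)
[188. 271.] 133 181 [414.3 205.3 178.4] (414.2, 205.5, 14.6)
beaker 0.92 407 228
29.9667
```

View pics/scene9.png

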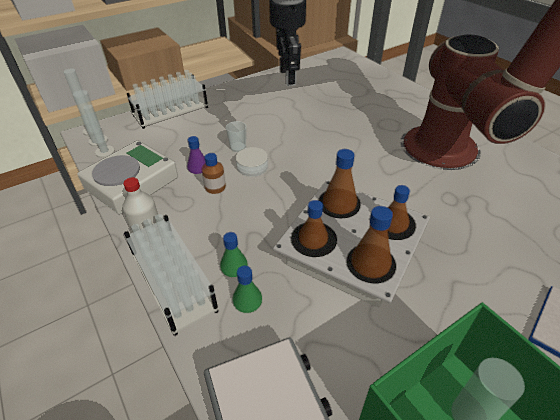

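All four flasks stand upright on their pads, large at (345,185) and (375,245), small at (315,230) and (400,212). Each is within about 3 mm of its pad's centre, and the bottle and beaker have not moved. Handing in.

```bash
python3 -c "
from station import bot
print(bot.hand_in())"
```

```text
the job is handed in; nothing more can be done
None
```

All four brown flasks are on the shaker and the job is handed in after about 30 s of the 128 s; the hand-in gives no verdict. The large ones are on the pads at about (532, 259) and (471, 86) mm, the small ones on the other diagonal at (588, 142) and (415, 203).

- **Placing:** the top camera put each cap within about 3 mm of its pad's centre, and the scene camera within about 4 mm, against the 15 mm limit. Cap heights match flasks standing on the pads, and they look upright in the last picture.
- **Bystanders:** the bottle's cap is within about 1 mm of where it started. For the beaker I only compared detection centres, which moved 1–3 pixels (at most about 10 mm, within the detector's scatter). No move went near the beaker.
- **What disagreed:** the first grasp closed on nothing. Both cameras showed the real fingertips about 36 mm behind the TCP the robot reports. I gripped that much lower from then on, and all four grasps held.
- **Forces:** the readings at touchdown were 1.4 to 7 N, well under the 80 N limit. These are the values at the end of each move, not continuous peaks.

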